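Slide the tall mist bottle into the empty stall

TASK

Push the tall pump bottle along the bench, standing upright all the way, into the empty stall of the low wooden bottle rack until it rests fully home against the back wall, then take the hand clear of it. Push it gently and low on its body so that it slides and does not tip; do not grip or lift it. Leave the squat jar in the other stall, and everything else on the bench, where it stands.

Things in the scene. Friction and masses are not known exactly. Their poses are not given: they have to be found in the camera images.
- bottle: tall slim round amber mist bottle with black pump head, loose, 0.3 to 0.55 kg: straight body 54 mm in diameter up to 165 mm, then shoulder, neck and pump (31 mm or narrower, a thin spout along its +x) up to 246 mm. Origin at the centre of its underside, z up its axis. It slides upright if pushed 15 to 30 mm above the bench, tips if pushed high
- dock: fixed low plywood rack, 45 mm high, front open, no floor: two stalls, each 68 mm wide inside, between three 8 mm partitions (at y = -76, 0, +76 mm in its frame) and an 8 mm back wall. Origin on the bench at the middle partition; x points into the stalls, z up. Back wall's inner face at x = +27.5 mm, partitions' front ends at x = -10 mm. Stall centres at y = +38 and -38 mm; a homed bottle's axis is at x = 0
- free_stall (a point): the place of the bottle in the empty stall, on the bench: middle of the thin flat dark round mark (50 mm) there, 27.5 mm in front of the back wall, midway between the partitions; its x axis points to the back wall like that of the rack. It is either of the two stalls
- jar: squat amber jar with a black lid, 60 mm in diameter and 85 mm high, loose, standing in the other stall; to be left there. Origin at the centre of its underside
- cup_a: small white open cup, 60 mm across, 34 mm high, loose bystander behind the rack's back wall. Origin at the centre of its underside
- cup_b: the same small cup, loose bystander beside the rack on its -y side
- dish: flat round clear dish, 100 mm across, 18 mm high, loose bystander. Origin at the centre of its underside
- tin: steel can, 74 mm in diameter, 60 mm high, loose bystander. Origin at the centre of its underside
- brush: hand brush 180 mm long lying flat, loose bystander
- vial: small capped vial, 28 mm in diameter, 60 mm high, loose bystander beside the rack on its +y side. Origin at the centre of its underside
Mind the look-alikes: they are no part of the job. Of the things that look like the bottle, take the one that is farthest to the robot's left at the start.

How it is judged:
At the end, for the whole second after the job is handed in: the tall bottle stands upright (within 3 degrees) and still on the bench in the empty stall, within 6 mm of touching the back wall and between the partitions; the jar is still in its own stall, moved by less than 15 mm (x of bottle in the frame of free_stall between -0.006 and 0.006 m and y of bottle in the frame of free_stall between -0.012 and 0.012 m and angle between bottle's own z axis and vertical below 0.05 rad and height (world z) of bottle below 0.004 m and linear speed of bottle below 0.01 m/s and distance of jar from where it was at the start of the episode below 0.015 m).
It fails at once if the tall bottle was tipped (leant by more than 11 degrees) (angle between bottle's own z axis and vertical above 0.2 rad).
It fails at once if the tall bottle was lifted off the bench (height (world z) of bottle above 0.012 m).
It fails at once if the tall bottle was gripped or rammed (over 35 N from the fingers) (contact force between the fingers and bottle above 35 N).
It fails at once if the jar was disturbed (moved over 15 mm) (distance of jar from where it was at the start of the episode above 0.015 m).
It fails at once if a bystander was disturbed (moved over 20 mm) (distance of any of cup_a, cup_b, dish, tin, brush, vial from where it was at the start of the episode above 0.02 m).
It also fails if it takes over 51 s, if anything falls off the work surface, if the arm or the gripper's body presses on something with over 40 N, if the wrist force passes 120 N, or if a joint passes its speed limit or range.

ROBOT

A 6-joint arm with a two-finger parallel gripper is mounted at the origin on the work surface. World frame = base frame: x ahead of the robot, y to its left, z up, the work surface at z = 0. Lengths are in m, angles in rad, forces in N, time in s.
With the tool pointing down it reaches from about 0.35 to 0.85 m from the base axis. Payload 8.1 kg.
Tool frame: the origin (TCP) lies at the very end of the fingers, on their centre line; the grasp point (between the pads) lies 19 mm behind it; z points along the fingers, y is the line along which they close (so a half turn about z gives the same grasp; the last joint's range is limited). The gripper opens to 85 mm and grips with 20 to 120 N. Pads are 22 mm wide; open, the fingers measure 114 mm over their backs; the gripper's body (76 mm by 85 mm) begins 54 mm behind the grasp point. The pads swing forward as they close: fully open they stand 13 mm farther back than shut.
Start: joints at [1.142, 0.13, 1.488, -0, 1.523, -0.085], TCP at [0.202, 0.565, 0.231] pointing down, gripper open.
Joint ranges: [-2.96, 2.96], [-0.89, 2.26], [0.02, 2.5], [-1.34, 4.48], [0, 2.73], [-2.66, 2.66]. Speed limits (rad/s): [2.39, 2.39, 2.79, 3.14, 3.14, 3.14].

INTERFACE

Orientations are given as a unit quaternion [x, y, z, w].
In Python, from station import manip, snapshot, calibration gives the robot as it stands.
- The arm moves only by the tool jog_arm, never from a script. Its argument "plan" is a list of rows, each an object of numbers: "tx", "ty", "tz": the shift along the tool's x, y, z in units of 2.5 cm (1.0 is 2.5 cm); "yaw": the turn about the tool's z in units of 0.1 rad (1.0 is 0.1 rad). In form: [{"tx": .., "ty": .., "tz": .., "yaw": ..}, ...]. A call has 1 to 20 rows; each row shifts and turns the commanded pose from where the row before left it, along the tool's axes as they then stand; what a row does not reach is not made up. A row lasts 1/12 s, in which the tool goes at most 41.7 mm and 7.16 degrees, less where a joint would pass 70% of its speed; a pose out of reach is approached as far as the arm can. A call with a number of a shift or a turn outside -1 to 1 is refused whole. A call with a gripper value outside its range is refused whole. "fingers" is the gripper's target within -1 to 1 (fully open at 1, half-way at 0, shut at -1), set as the call begins (left out, the last holds). The fingers move at their own pace and stop on an object; the grip force is fixed at half the most. Time passes only in rows, so rows that do not move let the fingers close. It gives the time, the measured TCP pose, the force, the opening and the grip force at its end, in the units of the state.
- manip.sense(): the state, without advancing time (a new reading comes with each control period).
- snapshot(name): name is "side" or "top" or "wrist"; returns (picture, depth): 384x512x3 uint8, red, green, blue; 384x512 float32, m along the optical axis (not along the pixel's ray), 0 where there is no reading.
- calibration(name): a dict with "mtx" (3x3 intrinsics, pixels), "k1" (the pictures are not rectified: a ray, as slopes to the right and down, at radius r is drawn at 1 + k1 r^2 times it, then the intrinsics apply), "R" (3x3) and "t" (3): a world point X has camera coordinates R X + t; the wrist camera has in their place "tool_from_camera" (4x4, takes a point from camera to tool coordinates, whose origin is the TCP and whose axes are the flange's). Camera axes: x right, y down, z forward; pixel columns grow to the right and rows downward; lengths in m; the calibration is good to about 2 mm. A picture is of the moment at which its call begins: read the wrist's pose just before it. calibration takes no time and is no camera call.
- manip.job_done(): hands the job in; it is judged then, once.
The state is a dict: "clock": time; "joint_pos": joint angles; "joint_velocities": joint speeds; "tau": joint torques, N m; "position": TCP position; "tcp_rot": TCP orientation; "force": force on the tool from outside, world axes, zero at the start; "moment": the same for the moment, N m; "width": finger opening in m; "gripper_force": force on a finger pad.
Only numpy, scipy, OpenCV 4.12 (cv2) and the standard library are available. Lean on these libraries where they do the work, as an engineer would, in place of code of your own. Each camera call takes 0.05 s, during which the arm holds its last target. There are 200 camera calls.

## Working session

There is one attempt and no reset: what is moved stays moved. The work goes in short steps, Python scripts to look and compute and a tool call to move; the robot and the scene stay as the last step left them, time stands still between calls to the robot, and variables do not carry over. Pictures are saved under pics/ and viewed, at most 14 in all, crops included, and the job is handed in when it is done.

Besides the shell and the picture viewer there is one more tool, called after "Request:" by a JSON object that holds its "name" and its "arguments", one argument or row to a line. jog_arm: Moves the arm, as the interface text tells. Its arguments: {"type":"object","properties":{"plan":{"type":"array"},"fingers":{"type":"number"}},"required":["plan"]}

```bash
mkdir -p pics
cat > h.py <<'E'
import numpy as np, cv2
from station import manip, snapshot, calibration
def world(name,depth):
    c=calibration(name);K=np.array(c["mtx"]);h,w=depth.shape
    u,v=np.meshgrid(np.arange(w),np.arange(h))
    p=cv2.undistortPoints(np.stack([u,v],-1).reshape(-1,1,2).astype(np.float64),K,np.array([c["k1"],0,0,0.])).reshape(h,w,2)
    X=np.dstack([p*depth[...,None],depth])
    R=np.array(c["R"]);t=np.array(c["t"])
    return (X-t)@R
E
python3 - <<'E'
from h import *
for n in ("top","side"):
    im,d=snapshot(n); np.savez(f"{n}.npz",im=im,d=d); cv2.imwrite(f"pics/{n}0.png",im[...,::-1])
    c=calibration(n);print(n,-np.array(c["R"]).T@np.array(c["t"]),np.array(c["R"]).round(2).tolist())
s=manip.sense();print(s["position"],s["tcp_rot"],s["clock"])
E
```

```text
top [ 0.3521754 -0.003333   1.1759048] [[-0.0, -1.0, 0.01], [-0.98, 0.0, -0.19], [0.19, -0.01, -0.98]]
side [0.44539364 1.09342259 0.65853375] [[-1.0, -0.09, -0.02], [-0.03, 0.49, -0.87], [0.09, -0.87, -0.49]]
[0.20202236 0.56442215 0.23033066] [ 1.71085986e-01  9.85255726e-01 -8.31121780e-04 -2.19692441e-04] 0.1
```

View pics/top0.png

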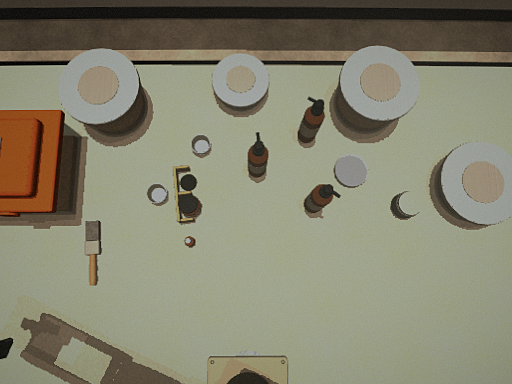

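View pics/side0.png

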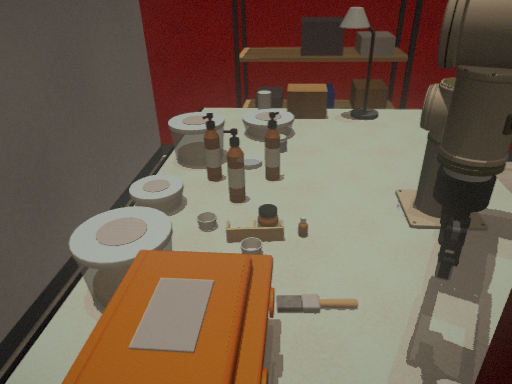

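The top view shows three look-alike bottles at (258,160), (311,122) and (319,198). The one farthest to the robot's left is (258,160). The rack is at (185,195), open to the right (−y). The free stall with its mark is at (188,182) and the jar is at (188,205). Cups are at (201,146) and (158,194), the vial at (190,241).

```bash
cat > m.py <<'E'
from h import *
z=np.load("top.npz");im,d=z["im"],z["d"];W=world("top",d)
cv2.imwrite("pics/crop.png",cv2.resize(im[125:260,140:300,::-1],None,fx=4.5,fy=4.4,interpolation=cv2.INTER_CUBIC))
c=calibration("top");K=np.array(c["mtx"]);R=np.array(c["R"]);t=np.array(c["t"])
def onplane(uv,h):
    p=cv2.undistortPoints(np.array(uv,float).reshape(-1,1,2),K,np.array([c["k1"],0,0,0.])).reshape(-1,2)
    r=np.c_[p,np.ones(len(p))]@R; o=-R.T@t
    return o+r*((h-o[2])/r[:,2])[:,None]
def box(u0,u1,v0,v1): 
    m=np.zeros(d.shape,bool);m[v0:v1,u0:u1]=1;return m
hsv=cv2.cvtColor(im,cv2.COLOR_RGB2HSV)
print("bench z",np.median(W[240:300,300:400,2]))
# bottle: body points by depth between 60 and 160mm; fit circle r=27 to camera-facing half
from scipy.optimize import least_squares
def circ(P,r):
    f=lambda q:np.hypot(P[:,0]-q[0],P[:,1]-q[1])-r
    s=least_squares(f,[P[:,0].mean()+.01,P[:,1].mean()],loss="soft_l1",f_scale=.002);return s.x,np.std(f(s.x)),len(P)
for nm in("top","side"):
    zz=np.load(nm+".npz");Wn=world(nm,zz["d"])
    near=lambda x,y,r:np.hypot(Wn[...,0]-x,Wn[...,1]-y)<r
    b0=W[box(245,272,138,180)&(W[...,2]>.06)][:,:2].mean(0)
    m=near(*b0,.05)&(Wn[...,2]>.02)&(Wn[...,2]<.16)&(zz["d"]>0)
    print(nm,"bottle",b0,circ(Wn[m],.027))
    m=near(*b0,.07)&(Wn[...,2]>.2)&(Wn[...,2]<.26);print("pump",Wn[m].mean(0),Wn[m].max(0))
    m=near(*W[205,188,:2],.05)&(Wn[...,2]>.05)&(Wn[...,2]<.08);print(nm,"jar",circ(Wn[m],.03))
# rack: tan points at 35-50 mm
m=box(170,205,160,228)&(W[...,2]>.036)&(W[...,2]<.052)
P=W[m];print("rack",len(P),P.min(0),P.max(0))
rc=cv2.minAreaRect((P[:,:2]*1000).astype(np.float32));print(rc)
m=box(178,200,172,192)&(W[...,2]<.006)&(hsv[...,2]<70)
v,u=np.nonzero(m);print("mark px",len(u),onplane([[ (u.min()+u.max())/2,(v.min()+v.max())/2]],0),u.min(),u.max(),v.min(),v.max())
for n,u,v,h in(("cupb",201,146,.034),("cupa",158,194,.034),("vial",190,241,.06)):print(n,onplane([[u,v]],h))
E
python3 m.py
```

```text
bench z -0.0005379366192250592
top bottle [ 0.62118283 -0.02864521] (array([ 0.63560274, -0.0301504 ]), np.float64(0.0004985042578328048), 225)
pump [ 0.63497792 -0.02922902  0.23019475] [ 0.6674434  -0.01611257  0.2485823 ]
top jar (array([0.52144032, 0.16353147]), np.float64(0.005214725644218868), 84)
side bottle [ 0.62118283 -0.02864521] (array([ 0.63816012, -0.0284528 ]), np.float64(0.00186487779534996), 655)
pump [ 0.64014125 -0.02125123  0.22459539] [ 0.66815132 -0.00876816  0.24676779]
side jar (array([0.5216721 , 0.15843009]), np.float64(0.002307202425412226), 194)
rack 322 [0.47357574 0.13110589 0.03604488] [0.6354954  0.21153176 0.05095834]
((556.171142578125, 169.6136474609375), (160.64837646484375, 68.62547302246094), 6.417699813842773)
mark px 204 [[0.59252218 0.17347665 0.        ]] 180 196 175 190
cupb [[0.69427191 0.13326806 0.034     ]]
cupa [[0.5522543 0.2531282 0.034    ]]
vial [[0.41729577 0.15489227 0.06      ]]
```

View pics/crop.png

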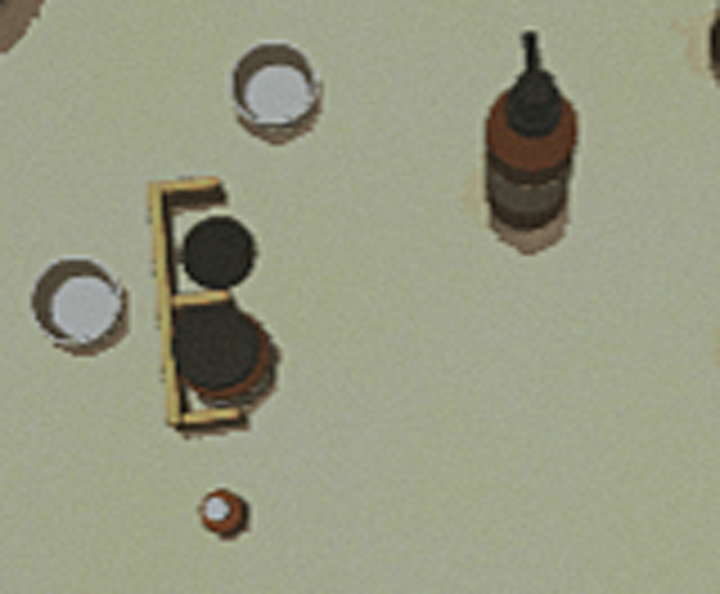

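The crop confirms the chosen bottle, at crop (530,160). The mark is at crop (219,253), the jar sits in the lower stall, and the rack is turned slightly.

The hand body would hit this tall bottle if I pushed with shut fingers. I plan to push with the back of one open finger instead, with tool y along the push. First I'll check the finger shape and the neighbouring bottles.

```bash
cat > m2.py <<'E'
from h import *
z=np.load("top.npz");im,d=z["im"],z["d"];W=world("top",d)
zz=np.load("side.npz");V=world("side",zz["d"])
from scipy.optimize import least_squares
def circ(P,r,q0):
    f=lambda q:np.hypot(P[:,0]-q[0],P[:,1]-q[1])-r
    s=least_squares(f,q0,loss="soft_l1",f_scale=.002);return s.x.round(4)
for n,(u0,u1,v0,v1) in {"b2":(295,328,100,145),"b3":(302,342,182,215)}.items():
    m=np.zeros(d.shape,bool);m[v0:v1,u0:u1]=1
    P=W[m&(W[...,2]>.03)&(W[...,2]<.16)];print(n,circ(P,.027,P[:,:2].mean(0)+[.02,0]))
    P=W[m&(W[...,2]>.2)];print(" pump",P.min(0),P.max(0))
# back wall line: top-of-wall points, no jar
hsv=cv2.cvtColor(im,cv2.COLOR_RGB2HSV)
m=np.zeros(d.shape,bool);m[160:228,170:205]=1
m&=(abs(W[...,2]-.045)<.006)&(hsv[...,0]>12)&(hsv[...,0]<30)&(hsv[...,2]>110)
P=W[m]*1000
vx,vy,x0,y0=0,0,0,0
q=P[:,1]>np.polyval([.1,205-.1*635],P[:,0])-9
B=P[q];k=np.polyfit(B[:,0],B[:,1],1);print("wall",len(B),k,np.std(B[:,1]-np.polyval(k,B[:,0])),B[:,0].min(),B[:,0].max())
# partitions front
F=P[~q];
for a,b in((600,650),(540,585),(470,520)):
    G=F[(F[:,0]>a)&(F[:,0]<b)];print(len(G),G.mean(0) if len(G) else 0,G.min(0) if len(G) else 0)
cv2.imwrite("pics/fing.png",cv2.resize(zz["im"][160:290,400:510,::-1],None,fx=4.5,fy=4.5,interpolation=cv2.INTER_CUBIC))
w,_=snapshot("wrist");cv2.imwrite("pics/w.png",w[...,::-1]);print(calibration("wrist")["tool_from_camera"])
E
python3 m2.py
```

```text
b2 [ 0.7417 -0.1777]
 pump [ 0.3521754  -0.19221218  0.20018115] [ 0.75269504 -0.003333    1.1759048 ]
b3 [ 0.5288 -0.1935]
 pump [ 0.3521754  -0.21648793  0.20129949] [ 0.54417662 -0.003333    1.1759048 ]
wall 150 [1.05637040e-01 1.40406193e+02] 3.49465013956178 473.5757415092143 632.4502692273287
23 [631.56099312 180.6898255   44.00463985] [628.03532179 168.41926564  40.32728371]
23 [556.10542956 173.41802919  43.95924872] [553.03653091 160.2715032   39.01072258]
25 [479.94967325 167.43360256  44.99348625] [476.33755504 152.55180522  41.81895749]
[[ 2.02879068e-04 -9.46478952e-01 -3.22765475e-01  8.28621481e-02]
 [ 9.99998962e-01 -2.68507424e-04  1.41593670e-03 -4.30684816e-04]
 [-1.42681921e-03 -3.22765427e-01  9.46477915e-01 -1.42947231e-01]
 [ 0.00000000e+00  0.00000000e+00  0.00000000e+00  1.00000000e+00]]
```

View pics/fing.png

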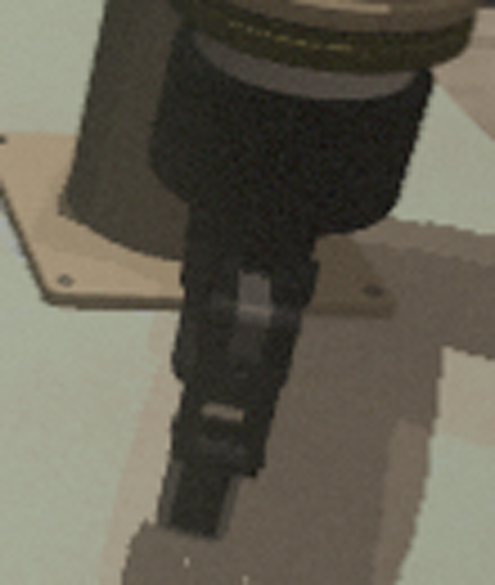

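View pics/w.png

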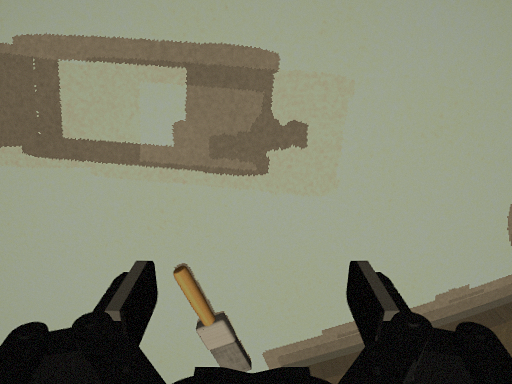

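The side view shows the hand as a 2F-type gripper, and the wrist view shows knuckles bulging outward at (20,340) and (480,340). I'll measure the finger back's profile from the side depth.

```bash
cat > m3.py <<'E'
from h import *
from scipy.spatial.transform import Rotation as Ro
zz=np.load("side.npz");V=world("side",zz["d"])
s=manip.sense();R=Ro.from_quat(s["tcp_rot"]).as_matrix();T=(V-np.array(s["position"]))@R
m=(zz["d"]>0)&(abs(T[...,0])<.07)&(abs(T[...,1])<.12)&(T[...,2]>-.2)&(T[...,2]<.01)
P=T[m]*1000
print(s["width"],s["position"])
for a in range(-180,10,6):
    Q=P[(P[:,2]>=a)&(P[:,2]<a+6)]
    if len(Q)>3:
        c=Q[abs(Q[:,0])<8]
        print(a,len(Q),"x",Q[:,0].min().round(),Q[:,0].max().round(),"y pct",np.percentile(Q[:,1],[5,50,90,98]).round(),"mid",np.percentile(c[:,1],[50,95]).round() if len(c) else "")
E
python3 m3.py
```

```text
0.0852716224577433 [0.20203987 0.56452183 0.23049096]
-180 186 x -31.0 30.0 y pct [11. 28. 31. 32.] mid [31. 32.]
-174 370 x -37.0 37.0 y pct [ 0. 27. 35. 36.] mid [33. 36.]
-168 252 x -37.0 35.0 y pct [11. 31. 36. 37.] mid [34. 37.]
-162 221 x -37.0 35.0 y pct [12. 32. 37. 38.] mid [37. 38.]
-156 218 x -37.0 36.0 y pct [13. 32. 37. 38.] mid [36. 38.]
-150 212 x -37.0 35.0 y pct [14. 33. 37. 38.] mid [36. 38.]
-144 210 x -37.0 35.0 y pct [14. 32. 37. 38.] mid [36. 38.]
-138 207 x -37.0 36.0 y pct [12. 32. 37. 37.] mid [36. 37.]
-132 129 x -36.0 31.0 y pct [20. 35. 37. 38.] mid [36. 38.]
-126 59 x -11.0 9.0 y pct [33. 36. 38. 39.] mid [36. 38.]
-120 191 x -12.0 13.0 y pct [34. 55. 66. 67.] mid [53. 67.]
-114 157 x -15.0 13.0 y pct [34. 65. 68. 69.] mid [66. 69.]
-108 192 x -19.0 19.0 y pct [-9. 21. 69. 70.] mid [68. 70.]
-102 153 x -19.0 19.0 y pct [-9. 25. 69. 70.] mid [69. 70.]
-96 123 x -19.0 18.0 y pct [16. 69. 71. 71.] mid [70. 71.]
-90 104 x -17.0 17.0 y pct [30. 70. 71. 72.] mid [71. 72.]
-84 69 x -17.0 17.0 y pct [31. 61. 72. 73.] mid [71. 72.]
-78 53 x -17.0 12.0 y pct [33. 71. 73. 73.] mid [72. 73.]
-72 128 x -14.0 13.0 y pct [50. 70. 74. 75.] mid [69. 74.]
-66 76 x -14.0 13.0 y pct [46. 72. 74. 74.] mid [72. 74.]
-60 5 x -13.0 9.0 y pct [47. 53. 71. 71.] mid [71. 71.]
-48 42 x -11.0 10.0 y pct [49. 54. 56. 57.] mid [55. 57.]
-42 55 x -11.0 10.0 y pct [47. 55. 56. 57.] mid [55. 57.]
-36 55 x -11.0 11.0 y pct [47. 54. 56. 57.] mid [55. 57.]
-30 54 x -11.0 10.0 y pct [48. 53. 56. 57.] mid [55. 57.]
-24 36 x -11.0 11.0 y pct [47. 50. 55. 56.] mid [53. 56.]
-18 24 x -9.0 10.0 y pct [-44.  48.  49.  49.] mid [48. 49.]
```

The depth profile shows the knuckle standing 74 mm out, about 50 mm above the fingertip, while the finger back is at 57 mm. The hand body is narrower above that. So I'll push along tool y with the hand as low as possible, and test for tipping with a few millimetres first. Now I'll turn, rise, and travel to behind the bottle.

Request:
{"name": "jog_arm", "arguments": {
  "plan": [
    {"yaw":-0.9,"tz":-0.3},
    {"yaw":-0.9,"tz":-0.3},
    {"yaw":-0.9,"tz":-0.3},
    {"yaw":-0.9,"tz":-0.3},
    {"yaw":-0.9,"tz":-0.3},
    {"yaw":-0.9,"tz":-0.3},
    {"yaw":-0.9,"tz":-0.3},
    {"tx":-0.3,"ty":-1},
    {"tx":-0.3,"ty":-1},
    {"tx":-0.3,"ty":-1},
    {"tx":-0.3,"ty":-1},
    {"tx":-0.3,"ty":-1},
    {"tx":-0.3,"ty":-1},
    {"tx":-0.3,"ty":-1},
    {"tx":-0.3,"ty":-1},
    {"tx":-0.3,"ty":-1},
    {"tx":-0.3,"ty":-1},
    {"tx":-0.3,"ty":-1},
    {"tx":-0.3,"ty":-1},
    {"tx":-0.3,"ty":-1}
  ],
  "fingers": 1
}}

```text
invalid input
```

Request:
{"name": "jog_arm", "arguments": {
  "plan": [
    {"tx":-0.3,"ty":-1},
    {"tx":-0.3,"ty":-1},
    {"tx":-0.3,"ty":-1},
    {"tx":-0.3,"ty":-1},
    {"tx":-0.3,"ty":-1},
    {"tx":-0.3,"ty":-1},
    {"tx":-0.3,"ty":-1},
    {"tx":-0.3,"ty":-1},
    {"tx":-0.3,"ty":-1},
    {"tx":-0.3,"ty":-1},
    {"tx":-0.3,"ty":-1},
    {"tx":-0.3,"ty":-1},
    {"tx":-0.3,"ty":-1},
    {"tx":-0.3,"ty":-1},
    {"tx":-0.3,"ty":-1},
    {"tx":-0.3,"ty":-1},
    {"tx":-0.3,"ty":-1},
    {"tx":-0.3,"ty":-1},
    {"tx":-0.3,"ty":-1},
    {"tx":-0.3,"ty":-0.6}
  ]
}}

```text
invalid input
```

```bash
cat > st.py <<'E'
from h import *
from scipy.spatial.transform import Rotation as Ro
s=manip.sense();R=Ro.from_quat(s["tcp_rot"]).as_matrix()
print(s["clock"],np.round(s["position"],4),"y ang",np.degrees(np.arctan2(R[1,1],R[0,1])),"zaxis",R[:,2].round(4),"F",np.round(s["force"],1),"q",np.round(s["joint_pos"],2))
E
python3 st.py
```

```text
0.15 [0.202  0.5645 0.2305] y ang 70.30012626315464 zaxis [-6.0e-04 -1.3e-03 -1.0e+00] F [ 0.6 -0.3 -0.7] q [ 1.14  0.13  1.49  0.    1.52 -0.09]
```

Each row probably needs all four keys.

Request:
{"name": "jog_arm", "arguments": {
  "plan": [
    {"tx":0,"ty":0,"tz":-0.3,"yaw":-0.9},
    {"tx":0,"ty":0,"tz":-0.3,"yaw":-0.9},
    {"tx":0,"ty":0,"tz":-0.3,"yaw":-0.9},
    {"tx":0,"ty":0,"tz":-0.3,"yaw":-0.9},
    {"tx":0,"ty":0,"tz":-0.3,"yaw":-0.9},
    {"tx":0,"ty":0,"tz":-0.3,"yaw":-0.9},
    {"tx":0,"ty":0,"tz":-0.3,"yaw":-0.9},
    {"tx":-0.3,"ty":-1,"tz":0,"yaw":0},
    {"tx":-0.3,"ty":-1,"tz":0,"yaw":0},
    {"tx":-0.3,"ty":-1,"tz":0,"yaw":0},
    {"tx":-0.3,"ty":-1,"tz":0,"yaw":0},
    {"tx":-0.3,"ty":-1,"tz":0,"yaw":0},
    {"tx":-0.3,"ty":-1,"tz":0,"yaw":0},
    {"tx":-0.3,"ty":-1,"tz":0,"yaw":0},
    {"tx":-0.3,"ty":-1,"tz":0,"yaw":0},
    {"tx":-0.3,"ty":-1,"tz":0,"yaw":0},
    {"tx":-0.3,"ty":-1,"tz":0,"yaw":0},
    {"tx":-0.3,"ty":-1,"tz":0,"yaw":0},
    {"tx":-0.3,"ty":-1,"tz":0,"yaw":0},
    {"tx":-0.3,"ty":-1,"tz":0,"yaw":0}
  ],
  "fingers": 1
}}

```text
clock: 1.82
position: [0.3879, 0.2794, 0.2836]
tcp_rot: [-0.143, 0.99, -0.0, -0.0]
force: [0.6, 0.3, 1.0]
width: 0.0853
gripper_force: 0.0
```

```bash
cat >> st.py <<'E'
import sys
if len(sys.argv)>2:
    D=R.T@(np.array([float(a) for a in sys.argv[1:4]])-s["position"]);print("to go units",(D/.025).round(2))
E
python3 st.py .6708 -.1453 .28
```

```text
1.8167 [0.3879 0.2794 0.2836] y ang 106.40164114029783 zaxis [-3.e-04 -2.e-04 -1.e+00] F [0.6 0.3 1. ] q [ 0.52 -0.22  1.73  0.    1.63 -1.34]
to go units [ -6.06 -19.49   0.14]
```

Request:
{"name": "jog_arm", "arguments": {
  "plan": [
    {"tx":-0.3,"ty":-1,"tz":0,"yaw":0},
    {"tx":-0.3,"ty":-1,"tz":0,"yaw":0},
    {"tx":-0.3,"ty":-1,"tz":0,"yaw":0},
    {"tx":-0.3,"ty":-1,"tz":0,"yaw":0},
    {"tx":-0.3,"ty":-1,"tz":0,"yaw":0},
    {"tx":-0.3,"ty":-1,"tz":0,"yaw":0},
    {"tx":-0.3,"ty":-1,"tz":0,"yaw":0},
    {"tx":-0.3,"ty":-1,"tz":0,"yaw":0},
    {"tx":-0.3,"ty":-1,"tz":0,"yaw":0},
    {"tx":-0.3,"ty":-1,"tz":0,"yaw":0},
    {"tx":-0.3,"ty":-1,"tz":0,"yaw":0},
    {"tx":-0.3,"ty":-1,"tz":0,"yaw":0},
    {"tx":-0.3,"ty":-1,"tz":0,"yaw":0},
    {"tx":-0.3,"ty":-1,"tz":0,"yaw":0},
    {"tx":-0.3,"ty":-1,"tz":0,"yaw":0},
    {"tx":-0.3,"ty":-1,"tz":0,"yaw":0},
    {"tx":-0.3,"ty":-1,"tz":0,"yaw":0},
    {"tx":-0.3,"ty":-1,"tz":0,"yaw":0},
    {"tx":-0.3,"ty":-1,"tz":0,"yaw":0},
    {"tx":-0.3,"ty":-0.5,"tz":0,"yaw":0}
  ]
}}

```text
clock: 3.48
position: [0.6694, -0.1476, 0.2828]
tcp_rot: [-0.142, 0.99, -0.0, -0.001]
force: [-0.3, 0.2, 0.5]
width: 0.0856
gripper_force: 0.0
```

```bash
python3 st.py .6708 -.1453 .28
python3 - <<'E'
from h import *
im,d=snapshot("top");cv2.imwrite("pics/t1.png",cv2.resize(im[80:230,180:380,::-1],None,fx=4,fy=4))
E
```

```text
3.4833 [ 0.6694 -0.1476  0.2828] y ang 106.28795726802872 zaxis [-1.2e-03 -6.0e-04 -1.0e+00] F [-0.3  0.2  0.5] q [-0.29  0.35  1.14 -0.    1.65 -2.15]
to go units [-0.08  0.07  0.11]
```

View pics/t1.png

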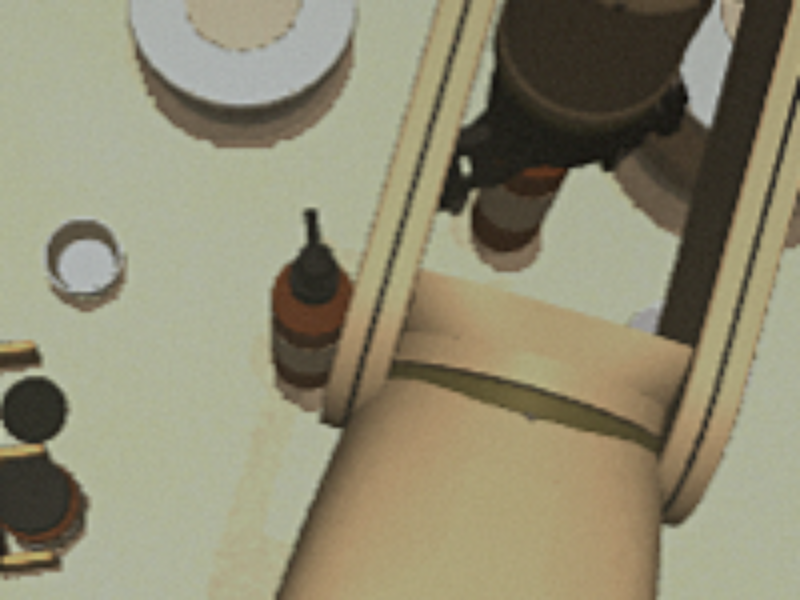

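The crop shows the bottle at (315,300), with the arm's fork beside and above it at (370,350). Neighbour bottle 2 is at (510,220), under the hand. I'll check the fork height before descending.

Run:
```python
from h import *
im,d=snapshot("top");W=world("top",d)
for u,v in((264,182),(267,172),(272,160),(278,140),(285,115),(292,95),(320,168),(300,180),(280,200)):print(u,v,W[v,u].round(3))
im,d=snapshot("side");V=world("side",d)
m=(d>0)&(V[...,0]>.35)&(V[...,0]<.8)&(V[...,1]<.02)&(V[...,1]>-.3)&(V[...,2]>.26)
P=V[m]
for x in np.arange(.4,.8,.04):
    Q=P[abs(P[:,0]-x)<.02]
    if len(Q):print(round(x,2),"zmin",Q[:,2].min().round(3),"y max",Q[:,1].max().round(3),"y at zmin",Q[Q[:,2].argmin(),1].round(3))
cv2.imwrite("pics/s1.png",im[...,::-1])
```

```text
264 182 [ 0.462 -0.025  0.643]
267 172 [ 0.471 -0.028  0.661]
272 160 [ 0.484 -0.034  0.674]
278 140 [ 0.509 -0.042  0.68 ]
285 115 [ 0.542 -0.051  0.682]
292 95 [ 0.568 -0.061  0.683]
320 168 [ 0.472 -0.094  0.681]
300 180 [ 0.456 -0.068  0.682]
280 200 [ 0.431 -0.043  0.68 ]
0.4 zmin 0.584 y max -0.008 y at zmin -0.064
0.44 zmin 0.578 y max -0.021 y at zmin -0.096
0.48 zmin 0.576 y max -0.023 y at zmin -0.083
0.52 zmin 0.587 y max -0.027 y at zmin -0.037
0.56 zmin 0.589 y max -0.04 y at zmin -0.05
0.6 zmin 0.592 y max -0.052 y at zmin -0.058
0.64 zmin 0.294 y max -0.067 y at zmin -0.102
0.68 zmin 0.295 y max -0.072 y at zmin -0.101
0.72 zmin 0.384 y max -0.109 y at zmin -0.211
```

View pics/s1.png

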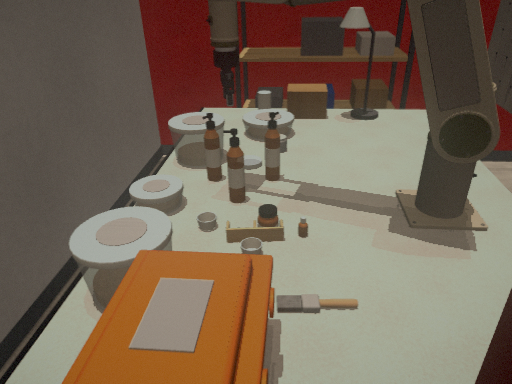

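Request:
{"name": "jog_arm", "arguments": {
  "plan": [
    {"tx":0,"ty":0,"tz":0.8,"yaw":0},
    {"tx":0,"ty":0,"tz":0.8,"yaw":0},
    {"tx":0,"ty":0,"tz":0.8,"yaw":0},
    {"tx":0,"ty":0,"tz":0.8,"yaw":0},
    {"tx":0,"ty":0,"tz":0.8,"yaw":0},
    {"tx":0,"ty":0,"tz":0.8,"yaw":0},
    {"tx":0,"ty":0,"tz":0.8,"yaw":0},
    {"tx":0,"ty":0,"tz":0.8,"yaw":0},
    {"tx":0,"ty":0,"tz":0.8,"yaw":0},
    {"tx":0,"ty":0,"tz":0.8,"yaw":0},
    {"tx":0,"ty":0,"tz":0.8,"yaw":0},
    {"tx":0,"ty":0,"tz":0.8,"yaw":0},
    {"tx":0,"ty":0,"tz":0.8,"yaw":0},
    {"tx":0,"ty":0,"tz":0.7,"yaw":0},
    {"tx":0,"ty":0,"tz":0.2,"yaw":0},
    {"tx":0,"ty":0,"tz":0,"yaw":0}
  ]
}}

```text
clock: 4.97
position: [0.667, -0.1432, -0.0007]
tcp_rot: [-0.143, 0.99, 0.001, -0.002]
force: [-0.2, -0.8, 0.8]
width: 0.0853
gripper_force: 0.0
```

```bash
python3 st.py .6694 -.1476 -.007
```

```text
4.9667 [ 0.667  -0.1432 -0.0007] y ang 106.44619028277104 zaxis [-0.004   0.0013 -1.    ] F [-0.2 -0.8  0.8] q [-0.29  0.55  1.41  0.    1.18 -2.14]
to go units [-0.04 -0.2   0.25]
```

Request:
{"name": "jog_arm", "arguments": {
  "plan": [
    {"tx":-0.05,"ty":0.1,"tz":0.11,"yaw":0},
    {"tx":-0.05,"ty":0.1,"tz":0.11,"yaw":0},
    {"tx":-0.05,"ty":0.1,"tz":0,"yaw":0},
    {"tx":0,"ty":0.1,"tz":0,"yaw":0},
    {"tx":0,"ty":0.1,"tz":0,"yaw":0},
    {"tx":0,"ty":0.06,"tz":0,"yaw":0},
    {"tx":0,"ty":0.06,"tz":0,"yaw":0},
    {"tx":0,"ty":0.06,"tz":0,"yaw":0},
    {"tx":0,"ty":0.06,"tz":0,"yaw":0},
    {"tx":0,"ty":0,"tz":0,"yaw":0}
  ]
}}

```text
clock: 5.8
position: [0.6673, -0.1256, -0.0042]
tcp_rot: [-0.143, 0.99, 0.0, -0.0]
force: [-0.4, -1.2, -0.3]
width: 0.0855
gripper_force: 0.0
```

```bash
python3 st.py
cat > bt.py <<'E'
# bottle pose: centre and tilt from side-view depth, slices of the body
from h import *
import sys
from scipy.optimize import least_squares
im,d=snapshot("side");V=world("side",d)
x0,y0=float(sys.argv[1]),float(sys.argv[2])
m=(d>0)&(np.hypot(V[...,0]-x0,V[...,1]-y0)<.045)&(V[...,2]>.055)&(V[...,2]<.16)
P=V[m]
f=lambda q:np.hypot(P[:,0]-q[0]-q[2]*P[:,2],P[:,1]-q[1]-q[3]*P[:,2])-.027
s=least_squares(f,[x0,y0,0,0],loss="soft_l1",f_scale=.001).x
print("base",s[:2].round(4),"tilt deg",np.degrees(s[2:]).round(2),len(P))
m=(d>0)&(np.hypot(V[...,0]-x0,V[...,1]-y0)<.05)&(V[...,2]>.236)&(V[...,2]<.26);print("top",V[m].mean(0).round(4),m.sum())
E
python3 bt.py .637 -.03
```

```text
5.8 [ 0.6673 -0.1256 -0.0042] y ang 106.4058318685796 zaxis [-2.e-04  1.e-04 -1.e+00] F [-0.4 -1.2 -0.3] q [-0.26  0.55  1.43  0.    1.17 -2.12]
base [ 0.6377 -0.0272] tilt deg [ 0.19 -0.48] 503
top [ 0.6458 -0.0234  0.2417] 54
```

Request:
{"name": "jog_arm", "arguments": {
  "plan": [
    {"tx":0,"ty":-0.05,"tz":0.1,"yaw":0},
    {"tx":0,"ty":0,"tz":0.1,"yaw":0},
    {"tx":0,"ty":0.06,"tz":0,"yaw":0},
    {"tx":0,"ty":0.06,"tz":0,"yaw":0},
    {"tx":0,"ty":0.06,"tz":0,"yaw":0},
    {"tx":0,"ty":0.06,"tz":0,"yaw":0},
    {"tx":0,"ty":0.06,"tz":0,"yaw":0},
    {"tx":0,"ty":0,"tz":0,"yaw":0}
  ]
}}

```text
clock: 6.52
position: [0.6662, -0.1199, -0.0084]
tcp_rot: [-0.143, 0.99, -0.0, 0.001]
force: [0.5, -3.3, 2.8]
width: 0.0852
gripper_force: 1.0
```

```bash
python3 st.py; python3 bt.py .637 -.025
```

```text
6.5167 [ 0.6662 -0.1199 -0.0084] y ang 106.3939771664911 zaxis [ 1.2e-03 -3.0e-04 -1.0e+00] F [ 0.5 -3.3  2.8] q [-0.25  0.55  1.44  0.    1.16 -2.11]
base [ 0.638  -0.0274] tilt deg [-0.77  4.52] 486
top [ 0.6415 -0.0024  0.2432] 59
```

The bottle starts to tip at the knuckle's height, so I'm backing off at once.

Request:
{"name": "jog_arm", "arguments": {
  "plan": [
    {"tx":0,"ty":-0.06,"tz":0,"yaw":0},
    {"tx":0,"ty":-0.06,"tz":0,"yaw":0},
    {"tx":0,"ty":-0.06,"tz":0,"yaw":0},
    {"tx":0,"ty":-0.06,"tz":0,"yaw":0},
    {"tx":0,"ty":-0.08,"tz":0,"yaw":0},
    {"tx":0,"ty":-0.2,"tz":0,"yaw":0},
    {"tx":0,"ty":-0.3,"tz":0,"yaw":0},
    {"tx":0,"ty":0,"tz":0,"yaw":0}
  ]
}}

```text
clock: 7.23
position: [0.6719, -0.1412, -0.009]
tcp_rot: [-0.142, 0.99, -0.0, 0.0]
force: [0.6, 0.5, 0.1]
width: 0.0857
gripper_force: 0.0
```

```bash
python3 st.py; python3 bt.py .637 -.025
```

```text
7.2333 [ 0.6719 -0.1412 -0.009 ] y ang 106.35348886113758 zaxis [ 7.e-04 -6.e-04 -1.e+00] F [0.6 0.5 0.1] q [-0.28  0.57  1.4  -0.    1.17 -2.14]
base [ 0.6383 -0.0274] tilt deg [-0.13 -0.41] 504
top [ 0.6457 -0.0235  0.2416] 55
```

The bottle is upright and unmoved. In the tool's x direction the finger is nearly flush, tip 11 mm against links 14–17 mm. A push that way with one open finger's side gives low contact and limits any lean to about 5°. I'll rise, turn 89°, and come down with the +y finger behind the bottle.

Request:
{"name": "jog_arm", "arguments": {
  "plan": [
    {"tx":0,"ty":0,"tz":-0.9,"yaw":0},
    {"tx":0,"ty":0,"tz":-0.9,"yaw":0},
    {"tx":0,"ty":0,"tz":-0.9,"yaw":0},
    {"tx":0,"ty":0,"tz":-0.9,"yaw":0},
    {"tx":0,"ty":0,"tz":-0.9,"yaw":0},
    {"tx":0,"ty":0,"tz":-0.9,"yaw":0},
    {"tx":0,"ty":0,"tz":-0.9,"yaw":0},
    {"tx":0,"ty":0,"tz":-0.9,"yaw":0},
    {"tx":0,"ty":0,"tz":-0.9,"yaw":0},
    {"tx":0,"ty":0,"tz":-0.9,"yaw":0},
    {"tx":0,"ty":0,"tz":-0.9,"yaw":0},
    {"tx":0,"ty":0,"tz":-0.9,"yaw":0},
    {"tx":0,"ty":0,"tz":-0.9,"yaw":0},
    {"tx":0,"ty":0,"tz":0,"yaw":1},
    {"tx":0,"ty":0,"tz":0,"yaw":1},
    {"tx":0,"ty":0,"tz":0,"yaw":1},
    {"tx":0,"ty":0,"tz":0,"yaw":1},
    {"tx":0,"ty":0,"tz":0,"yaw":1},
    {"tx":0,"ty":0,"tz":0,"yaw":1},
    {"tx":0,"ty":0,"tz":0,"yaw":1}
  ]
}}

```text
clock: 8.95
position: [0.6714, -0.1395, 0.2832]
tcp_rot: [0.208, 0.978, 0.0, -0.0]
force: [0.2, -0.1, 0.4]
width: 0.0854
gripper_force: 0.0
```

Request:
{"name": "jog_arm", "arguments": {
  "plan": [
    {"tx":0,"ty":0,"tz":0,"yaw":1},
    {"tx":0,"ty":0,"tz":0,"yaw":1},
    {"tx":0,"ty":0,"tz":0,"yaw":1},
    {"tx":0,"ty":0,"tz":0,"yaw":1},
    {"tx":0,"ty":0,"tz":0,"yaw":1},
    {"tx":0,"ty":0,"tz":0,"yaw":1},
    {"tx":0,"ty":0,"tz":0,"yaw":1},
    {"tx":0,"ty":0,"tz":0,"yaw":1},
    {"tx":0,"ty":0,"tz":0,"yaw":0.6},
    {"tx":0,"ty":0,"tz":0,"yaw":0}
  ]
}}

```text
clock: 9.78
position: [0.6714, -0.1395, 0.2833]
tcp_rot: [0.596, 0.803, 0.0, -0.0]
force: [-0.8, -0.3, -0.5]
width: 0.0855
gripper_force: 0.0
```

```bash
python3 st.py .6043 -.0992 .28
```

```text
9.7833 [ 0.6714 -0.1395  0.2833] y ang 16.84803281963624 zaxis [-1.e-04  2.e-04 -1.e+00] F [-0.8 -0.3 -0.5] q [-0.28  0.35  1.14  0.    1.65 -0.57]
to go units [ 2.32 -2.1   0.13]
```

Request:
{"name": "jog_arm", "arguments": {
  "plan": [
    {"tx":0.45,"ty":-0.42,"tz":0,"yaw":0},
    {"tx":0.45,"ty":-0.42,"tz":0,"yaw":0},
    {"tx":0.45,"ty":-0.42,"tz":0,"yaw":0},
    {"tx":0.45,"ty":-0.42,"tz":0,"yaw":0},
    {"tx":0.4,"ty":-0.42,"tz":0,"yaw":0},
    {"tx":0,"ty":0,"tz":0.8,"yaw":0},
    {"tx":0,"ty":0,"tz":0.8,"yaw":0},
    {"tx":0,"ty":0,"tz":0.8,"yaw":0},
    {"tx":0,"ty":0,"tz":0.8,"yaw":0}
  ]
}}

```text
clock: 10.53
position: [0.6051, -0.1022, 0.2028]
tcp_rot: [0.594, 0.805, 0.0, 0.0]
force: [-1.1, 0.2, -1.2]
width: 0.0853
gripper_force: 0.0
```

```bash
python3 st.py .6043 -.0992 -.005
python3 - <<'E'
from h import *
im,d=snapshot("side");cv2.imwrite("pics/s2.png",cv2.resize(im[50:260,150:400,::-1],None,fx=3.2,fy=2.8))
E
```

```text
10.5333 [ 0.6051 -0.1022  0.2028] y ang 17.175569744827527 zaxis [ 7.e-04 -1.e-04 -1.e+00] F [-1.1  0.2 -1.2] q [-0.25  0.18  1.49  0.    1.48 -0.55]
to go units [0.13 0.   8.31]
```

View pics/s2.png

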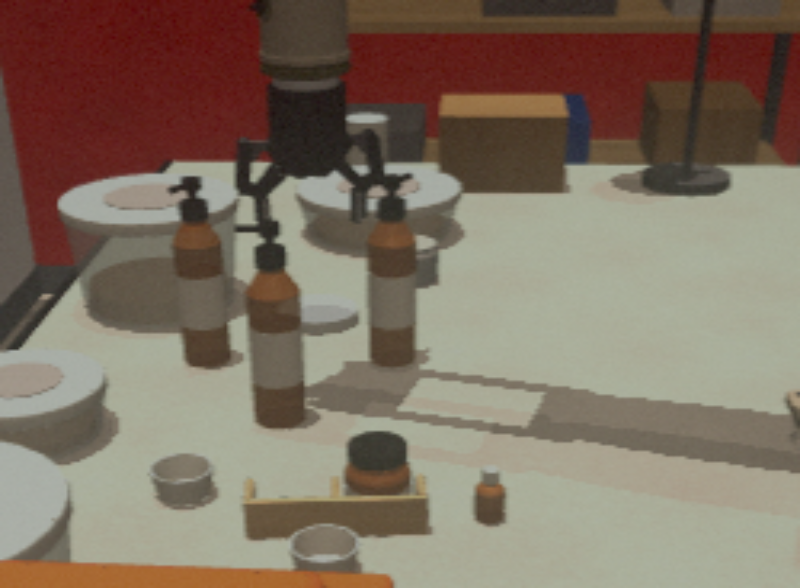

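The left finger at (262,215) hangs behind the bottle at (272,340). The other finger at (360,200) is clear of bottle 3. Descending now.

Request:
{"name": "jog_arm", "arguments": {
  "plan": [
    {"tx":0,"ty":0,"tz":0.8,"yaw":0},
    {"tx":0,"ty":0,"tz":0.8,"yaw":0},
    {"tx":0,"ty":0,"tz":0.8,"yaw":0},
    {"tx":0,"ty":0,"tz":0.8,"yaw":0},
    {"tx":0,"ty":0,"tz":0.8,"yaw":0},
    {"tx":0,"ty":0,"tz":0.8,"yaw":0},
    {"tx":0,"ty":0,"tz":0.8,"yaw":0},
    {"tx":0,"ty":0,"tz":0.8,"yaw":0},
    {"tx":0,"ty":0,"tz":0.8,"yaw":0},
    {"tx":0,"ty":0,"tz":0.7,"yaw":0},
    {"tx":0,"ty":0,"tz":0.2,"yaw":0},
    {"tx":0,"ty":0,"tz":0,"yaw":0}
  ]
}}

```text
clock: 11.58
position: [0.6038, -0.102, -0.0007]
tcp_rot: [0.594, 0.804, -0.001, -0.002]
force: [0.6, -0.0, -0.8]
width: 0.0851
gripper_force: 0.0
```

```bash
cat > rel.py <<'E'
from h import *
import subprocess,sys
from scipy.spatial.transform import Rotation as Ro
s=manip.sense();R=Ro.from_quat(s["tcp_rot"]).as_matrix()
print("bottle in tool mm",(R.T@(np.array([float(sys.argv[1]),float(sys.argv[2]),0])-s["position"])*1000).round(1))
E
python3 st.py; python3 rel.py .637 -.0285
```

```text
11.5833 [ 0.6038 -0.102  -0.0007] y ang 17.082263937642313 zaxis [-3.3e-03  9.0e-04 -1.0e+00] F [ 0.6 -0.  -0.8] q [-0.25  0.39  1.63  0.    1.13 -0.55]
bottle in tool mm [60.5 53.3 -0.7]
```

Request:
{"name": "jog_arm", "arguments": {
  "plan": [
    {"tx":0.1,"ty":0,"tz":0.12,"yaw":0},
    {"tx":0.1,"ty":0,"tz":0.12,"yaw":0},
    {"tx":0.1,"ty":0,"tz":0,"yaw":0},
    {"tx":0.1,"ty":0,"tz":0,"yaw":0},
    {"tx":0.08,"ty":0,"tz":0,"yaw":0},
    {"tx":0.06,"ty":0,"tz":0,"yaw":0},
    {"tx":0.06,"ty":0,"tz":0,"yaw":0},
    {"tx":0.06,"ty":0,"tz":0,"yaw":0},
    {"tx":0.06,"ty":0,"tz":0,"yaw":0},
    {"tx":0.06,"ty":0,"tz":0,"yaw":0},
    {"tx":0,"ty":0,"tz":0,"yaw":0}
  ]
}}

```text
clock: 12.5
position: [0.5993, -0.0834, -0.0053]
tcp_rot: [0.595, 0.804, -0.0, -0.0]
force: [-1.5, -0.6, 0.2]
width: 0.0854
gripper_force: 0.0
```

```bash
python3 st.py; python3 bt.py .637 -.025;python3 rel.py .637 -.0285
```

```text
12.5 [ 0.5993 -0.0834 -0.0053] y ang 17.0251979673621 zaxis [-2.e-04  1.e-04 -1.e+00] F [-1.5 -0.6  0.2] q [-0.22  0.37  1.66  0.    1.11 -0.52]
base [ 0.6396 -0.0277] tilt deg [-1.16 -0.48] 568
top [ 0.6243 -0.0384  0.2464] 163
bottle in tool mm [41.6 52.1 -5.3]
```

Request:
{"name": "jog_arm", "arguments": {
  "plan": [
    {"tx":0.05,"ty":0,"tz":0.03,"yaw":0},
    {"tx":0.05,"ty":0,"tz":0.03,"yaw":0},
    {"tx":0.05,"ty":0,"tz":0.03,"yaw":0},
    {"tx":0.05,"ty":0,"tz":0,"yaw":0},
    {"tx":0,"ty":0,"tz":0,"yaw":0}
  ]
}}

```text
clock: 12.97
position: [0.598, -0.0788, -0.0074]
tcp_rot: [0.595, 0.804, -0.0, 0.0]
force: [0.3, -2.6, 1.0]
width: 0.0853
gripper_force: 0.0
```

```bash
sed -i 's/^P=V\[m\]/v,u=np.nonzero(m);P=V[m];cv2.imwrite("pics\/bt.png",cv2.resize(im[90:240,200:300,::-1],None,fx=4,fy=4))/' bt.py; python3 st.py; python3 bt.py .637 -.025;python3 rel.py .637 -.0285
```

```text
12.9667 [ 0.598  -0.0788 -0.0074] y ang 17.01229994767999 zaxis [ 1.e-04 -1.e-04 -1.e+00] F [ 0.3 -2.6  1. ] q [-0.22  0.37  1.66 -0.    1.1  -0.51]
base [ 0.6395 -0.0263] tilt deg [-1.62  2.32] 575
top [ 0.6211 -0.0314  0.2468] 168
bottle in tool mm [36.8 52.  -7.4]
```

View pics/bt.png

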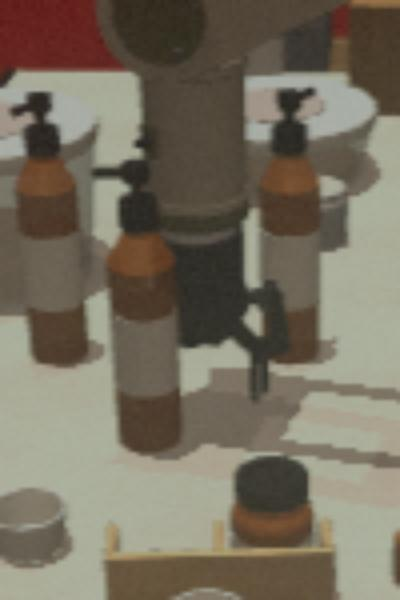

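The crop shows the bottle at (148,330) leaning only slightly (~2.8°), with the hand behind it. I'll go on a little to see whether the fingertip takes over and limits the lean.

Request:
{"name": "jog_arm", "arguments": {
  "plan": [
    {"tx":0.04,"ty":0,"tz":0.02,"yaw":0},
    {"tx":0.04,"ty":0,"tz":0.02,"yaw":0},
    {"tx":0.04,"ty":0,"tz":0,"yaw":0},
    {"tx":0,"ty":0,"tz":0,"yaw":0}
  ]
}}

```text
clock: 13.35
position: [0.5973, -0.0761, -0.0083]
tcp_rot: [0.595, 0.804, 0.0, 0.0]
force: [0.4, -4.1, 1.4]
width: 0.0856
gripper_force: 0.4
```

```bash
python3 st.py; python3 bt.py .637 -.025
```

```text
13.35 [ 0.5973 -0.0761 -0.0083] y ang 17.013632336468675 zaxis [ 4.e-04 -2.e-04 -1.e+00] F [ 0.4 -4.1  1.4] q [-0.21  0.37  1.67 -0.    1.1  -0.51]
base [ 0.6388 -0.0225] tilt deg [-1.6   1.87] 592
top [ 0.6223 -0.0279  0.2464] 176
```

It now slides: the base moved 4 mm and the lean dropped below 2.5°. Continuing gently toward the stall.

Request:
{"name": "jog_arm", "arguments": {
  "plan": [
    {"tx":0.06,"ty":0.004,"tz":0,"yaw":0},
    {"tx":0.06,"ty":0.004,"tz":0,"yaw":0},
    {"tx":0.06,"ty":0.004,"tz":0,"yaw":0},
    {"tx":0.06,"ty":0.004,"tz":0,"yaw":0},
    {"tx":0.06,"ty":0.004,"tz":0,"yaw":0},
    {"tx":0.06,"ty":0.004,"tz":0,"yaw":0},
    {"tx":0.06,"ty":0.004,"tz":0,"yaw":0},
    {"tx":0.06,"ty":0.004,"tz":0,"yaw":0},
    {"tx":0.06,"ty":0.004,"tz":0,"yaw":0},
    {"tx":0.06,"ty":0.004,"tz":0,"yaw":0}
  ]
}}

```text
clock: 14.23
position: [0.5936, -0.0612, -0.0084]
tcp_rot: [0.595, 0.804, -0.0, 0.0]
force: [1.0, -4.1, 1.7]
width: 0.0856
gripper_force: 0.2
```

```bash
python3 st.py; python3 bt.py .635 -.007
```

```text
14.2333 [ 0.5936 -0.0612 -0.0084] y ang 17.018204266860455 zaxis [ 0. -0. -1.] F [ 1.  -4.1  1.7] q [-0.19  0.36  1.68 -0.    1.1  -0.49]
base [ 0.6353 -0.009 ] tilt deg [-1.06  2.53] 575
top [ 0.6197 -0.0123  0.2468] 166
```

Request:
{"name": "jog_arm", "arguments": {
  "plan": [
    {"tx":0.08,"ty":0.006,"tz":0,"yaw":0},
    {"tx":0.08,"ty":0.006,"tz":0,"yaw":0},
    {"tx":0.08,"ty":0.006,"tz":0,"yaw":0},
    {"tx":0.08,"ty":0.006,"tz":0,"yaw":0},
    {"tx":0.08,"ty":0.006,"tz":0,"yaw":0},
    {"tx":0.08,"ty":0.006,"tz":0,"yaw":0},
    {"tx":0.08,"ty":0.006,"tz":0,"yaw":0},
    {"tx":0.08,"ty":0.006,"tz":0,"yaw":0},
    {"tx":0.08,"ty":0.006,"tz":0,"yaw":0},
    {"tx":0.08,"ty":0.006,"tz":0,"yaw":0},
    {"tx":0.08,"ty":0.006,"tz":0,"yaw":0},
    {"tx":0.08,"ty":0.006,"tz":0,"yaw":0},
    {"tx":0.08,"ty":0.006,"tz":0,"yaw":0},
    {"tx":0.08,"ty":0.006,"tz":0,"yaw":0},
    {"tx":0.08,"ty":0.006,"tz":0,"yaw":0},
    {"tx":0.08,"ty":0.006,"tz":0,"yaw":0},
    {"tx":0.08,"ty":0.006,"tz":0,"yaw":0},
    {"tx":0.08,"ty":0.006,"tz":0,"yaw":0},
    {"tx":0.08,"ty":0.006,"tz":0,"yaw":0},
    {"tx":0.08,"ty":0.006,"tz":0,"yaw":0}
  ]
}}

```text
clock: 15.95
position: [0.5848, -0.0221, -0.0084]
tcp_rot: [0.595, 0.804, -0.0, 0.0]
force: [0.1, -4.5, 2.0]
width: 0.0856
gripper_force: 0.4
```

```bash
python3 st.py; python3 bt.py .626 .03
```

```text
15.95 [ 0.5848 -0.0221 -0.0084] y ang 17.01911928920456 zaxis [-0. -0. -1.] F [ 0.1 -4.5  2. ] q [-0.13  0.33  1.72 -0.    1.09 -0.42]
base [0.629  0.0297] tilt deg [-1.79  3.01] 631
top [0.6105 0.0278 0.2462] 172
```

Request:
{"name": "jog_arm", "arguments": {
  "plan": [
    {"tx":0.1,"ty":0.006,"tz":0,"yaw":0},
    {"tx":0.1,"ty":0.006,"tz":0,"yaw":0},
    {"tx":0.1,"ty":0.006,"tz":0,"yaw":0},
    {"tx":0.1,"ty":0.006,"tz":0,"yaw":0},
    {"tx":0.1,"ty":0.006,"tz":0,"yaw":0},
    {"tx":0.1,"ty":0.006,"tz":0,"yaw":0},
    {"tx":0.1,"ty":0.006,"tz":0,"yaw":0},
    {"tx":0.1,"ty":0.006,"tz":0,"yaw":0},
    {"tx":0.1,"ty":0.006,"tz":0,"yaw":0},
    {"tx":0.1,"ty":0.006,"tz":0,"yaw":0},
    {"tx":0.1,"ty":0.006,"tz":0,"yaw":0},
    {"tx":0.1,"ty":0.006,"tz":0,"yaw":0},
    {"tx":0.1,"ty":0.006,"tz":0,"yaw":0},
    {"tx":0.1,"ty":0.006,"tz":0,"yaw":0},
    {"tx":0.1,"ty":0.006,"tz":0,"yaw":0},
    {"tx":0.1,"ty":0.006,"tz":0,"yaw":0},
    {"tx":0.1,"ty":0.006,"tz":0,"yaw":0},
    {"tx":0.1,"ty":0.006,"tz":0,"yaw":0},
    {"tx":0.08,"ty":0.005,"tz":0,"yaw":0},
    {"tx":0.06,"ty":0.004,"tz":0,"yaw":0}
  ]
}}

```text
clock: 17.67
position: [0.5733, 0.0252, -0.0084]
tcp_rot: [0.595, 0.804, -0.0, -0.0]
force: [0.6, -4.8, 2.1]
width: 0.0854
gripper_force: 0.3
```

```bash
python3 st.py; python3 bt.py .616 .078
python3 - <<'E'
from h import *
im,d=snapshot("top");cv2.imwrite("pics/t2.png",cv2.resize(im[100:240,140:320,::-1],None,fx=4,fy=4))
E
```

```text
17.6667 [ 0.5733  0.0252 -0.0084] y ang 17.025936973416385 zaxis [-0. -0. -1.] F [ 0.6 -4.8  2.1] q [-0.05  0.31  1.75 -0.    1.08 -0.34]
base [0.6222 0.0779] tilt deg [-2.15  2.98] 677
top [0.6022 0.0759 0.2465] 185
```

View pics/t2.png

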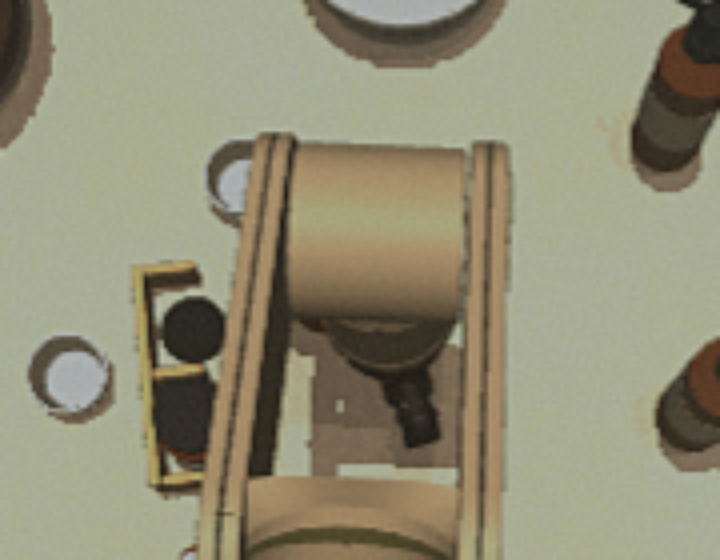

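The top crop shows the arm's fork now over the bottle. The rack at (165,375), both cups and the jar are undisturbed. I'll refine the bottle fit with an amber-only filter so that hand points don't bias it.

```bash
sed -i 's/^m=(d>0)&(np.hypot(V\[...,0\]-x0,V\[...,1\]-y0)<.045)/hs=cv2.cvtColor(im,cv2.COLOR_RGB2HSV);lo=hs[...,1]>95\nm=(d>0)\&lo\&(np.hypot(V[...,0]-x0,V[...,1]-y0)<.045)/; s/>.055)&(V/>.012)\&(V/' bt.py
cat >> bt.py <<'E'
for a,b in((.015,.05),(.05,.16)):
    Q=P[(P[:,2]>a)&(P[:,2]<b)]
    if len(Q)>15:
        g=lambda q:np.hypot(Q[:,0]-q[0],Q[:,1]-q[1])-.027
        print(" slice",Q[:,2].mean().round(3),least_squares(g,[x0,y0],loss="soft_l1",f_scale=.001).x.round(4),len(Q))
E
python3 bt.py .619 .078
```

```text
base [0.6197 0.0759] tilt deg [-0.23  4.43] 354
top [0.6044 0.0768 0.2466] 174
 slice 0.032 [0.6197 0.0782] 148
 slice 0.135 [0.6192 0.0867] 193
```

Request:
{"name": "jog_arm", "arguments": {
  "plan": [
    {"tx":-0.05,"ty":0,"tz":0,"yaw":0},
    {"tx":-0.05,"ty":0,"tz":0,"yaw":0},
    {"tx":-0.05,"ty":0,"tz":0,"yaw":0},
    {"tx":-0.05,"ty":0,"tz":0,"yaw":0},
    {"tx":-0.05,"ty":0,"tz":0,"yaw":0},
    {"tx":-0.15,"ty":0,"tz":0,"yaw":0},
    {"tx":-0.3,"ty":0,"tz":0,"yaw":0},
    {"tx":0,"ty":0,"tz":0,"yaw":-0.5},
    {"tx":0,"ty":0,"tz":0,"yaw":-0.5},
    {"tx":0,"ty":0,"tz":0,"yaw":-0.4},
    {"tx":0,"ty":0,"tz":0,"yaw":0}
  ]
}}

```text
clock: 18.73
position: [0.5788, 0.0076, -0.0084]
tcp_rot: [0.536, 0.844, 0.0, 0.0]
force: [0.0, -0.5, 0.6]
width: 0.0853
gripper_force: 0.0
```

```bash
python3 st.py; python3 bt.py .619 .078|tee o; python3 rel.py $(sed -n 's/base \[ *\([0-9.]*\) *\([0-9.]*\) *\].*/\1 \2/p' o)
```

```text
18.7333 [ 0.5788  0.0076 -0.0084] y ang 25.12415603491257 zaxis [ 1.e-04 -0.e+00 -1.e+00] F [ 0.  -0.5  0.6] q [-0.08  0.32  1.74 -0.    1.09 -0.51]
base [0.62   0.0758] tilt deg [-0.08 -0.05] 371
top [0.6077 0.0595 0.2461] 154
 slice 0.032 [0.62   0.0759] 159
 slice 0.136 [0.6197 0.0757] 201
bottle in tool mm [44.3 66.2 -8.4]
```

Request:
{"name": "jog_arm", "arguments": {
  "plan": [
    {"tx":-0.3,"ty":0,"tz":0,"yaw":0},
    {"tx":0,"ty":0.28,"tz":0,"yaw":0},
    {"tx":0,"ty":0.28,"tz":0,"yaw":0},
    {"tx":0.1,"ty":0,"tz":0,"yaw":0},
    {"tx":0.1,"ty":0,"tz":0,"yaw":0},
    {"tx":0.1,"ty":0,"tz":0,"yaw":0},
    {"tx":0.06,"ty":0,"tz":0,"yaw":0},
    {"tx":0.06,"ty":0,"tz":0,"yaw":0},
    {"tx":0.05,"ty":0,"tz":0,"yaw":0},
    {"tx":0.05,"ty":0,"tz":0,"yaw":0},
    {"tx":0.05,"ty":0.01,"tz":0,"yaw":0},
    {"tx":0.05,"ty":0.01,"tz":0,"yaw":0},
    {"tx":0.05,"ty":0.01,"tz":0,"yaw":0},
    {"tx":0.05,"ty":0.01,"tz":0,"yaw":0},
    {"tx":0.05,"ty":0.01,"tz":0,"yaw":0},
    {"tx":0.05,"ty":0.01,"tz":0,"yaw":0}
  ]
}}

```text
clock: 20.12
position: [0.5873, 0.0265, -0.0083]
tcp_rot: [0.537, 0.844, 0.0, 0.0]
force: [0.6, -3.6, 2.0]
width: 0.0853
gripper_force: 0.5
```

```bash
cat > chk.sh <<'E'
python3 st.py; python3 bt.py $1 $2|tee o; python3 rel.py $(sed -n 's/base \[ *\([0-9.]*\) *\([0-9.]*\) *\].*/\1 \2/p' o)
E
bash chk.sh .618 .08
```

```text
20.1167 [ 0.5873  0.0265 -0.0083] y ang 25.028913950733724 zaxis [ 5.e-04 -2.e-04 -1.e+00] F [ 0.6 -3.6  2. ] q [-0.04  0.34  1.71 -0.    1.09 -0.48]
base [0.6189 0.081 ] tilt deg [-0.59  3.77] 350
top [0.6053 0.076  0.2469] 203
 slice 0.032 [0.6184 0.0832] 151
 slice 0.136 [0.6176 0.0902] 187
bottle in tool mm [35.7 51.7 -8.3]
```

Request:
{"name": "jog_arm", "arguments": {
  "plan": [
    {"tx":0.08,"ty":0.015,"tz":0,"yaw":0},
    {"tx":0.08,"ty":0.015,"tz":0,"yaw":0},
    {"tx":0.08,"ty":0.015,"tz":0,"yaw":0},
    {"tx":0.08,"ty":0.015,"tz":0,"yaw":0},
    {"tx":0.08,"ty":0.015,"tz":0,"yaw":0},
    {"tx":0.08,"ty":0.015,"tz":0,"yaw":0},
    {"tx":0.08,"ty":0.015,"tz":0,"yaw":0},
    {"tx":0.08,"ty":0.015,"tz":0,"yaw":0},
    {"tx":0.08,"ty":0.015,"tz":0,"yaw":0},
    {"tx":0.08,"ty":0.015,"tz":0,"yaw":0},
    {"tx":0.08,"ty":0.015,"tz":0,"yaw":0},
    {"tx":0.08,"ty":0.015,"tz":0,"yaw":0},
    {"tx":0.08,"ty":0.015,"tz":0,"yaw":0},
    {"tx":0.08,"ty":0.015,"tz":0,"yaw":0},
    {"tx":0.08,"ty":0.015,"tz":0,"yaw":0},
    {"tx":0.08,"ty":0.015,"tz":0,"yaw":0},
    {"tx":0.08,"ty":0.015,"tz":0,"yaw":0},
    {"tx":0.08,"ty":0.015,"tz":0,"yaw":0},
    {"tx":0.08,"ty":0.015,"tz":0,"yaw":0},
    {"tx":0.08,"ty":0.015,"tz":0,"yaw":0}
  ]
}}

```text
clock: 21.83
position: [0.5769, 0.0662, -0.0085]
tcp_rot: [0.537, 0.844, -0.0, -0.0]
force: [1.5, -3.5, 2.1]
width: 0.0851
gripper_force: 0.3
```

```bash
bash chk.sh .609 .12
```

```text
21.8333 [ 0.5769  0.0662 -0.0085] y ang 25.03625874498835 zaxis [-0. -0. -1.] F [ 1.5 -3.5  2.1] q [ 0.03  0.32  1.73 -0.    1.09 -0.41]
base [0.6086 0.1205] tilt deg [-0.6   3.76] 374
top [0.5952 0.1158 0.2467] 218
 slice 0.033 [0.6082 0.1226] 159
 slice 0.137 [0.6071 0.1297] 199
bottle in tool mm [35.3 51.7 -8.5]
```

Run:
```python
from h import *
z=np.load("side.npz");V=world("side",z["d"]);im=z["im"]
h=cv2.cvtColor(im,cv2.COLOR_RGB2HSV)
m=np.zeros(z["d"].shape,bool);m[205:245,222:290]=1
m&=(h[...,0]>10)&(h[...,0]<30)
# outer back face
f=m&(V[...,2]>.006)&(V[...,2]<.038);P=V[f]
for _ in range(3):
    k=np.polyfit(P[:,0],P[:,1],1);r=P[:,1]-np.polyval(k,P[:,0]);P=P[abs(r)<.004]
print("outer back face",k,len(P),P[:,0].min(),P[:,0].max())
for a,b in((-.008,-.001),):pass
xm=(P[:,0].min()+P[:,0].max())/2
e=np.array([-k[0],1])/np.hypot(1,k[0]);n=np.array([e[1],-e[0]])
c=np.array([xm,np.polyval(k,xm)])
for s in(38,-38):print(s,c-e*.0355+n*s/1000)
```

```text
outer back face [0.13056375 0.13628148] 37 0.47777978307213675 0.6124292979392165
38 [0.58738074 0.17717081]
-38 [0.51202035 0.16733148]
```

Request:
{"name": "jog_arm", "arguments": {
  "plan": [
    {"tx":-0.06,"ty":0,"tz":0,"yaw":0},
    {"tx":-0.06,"ty":0,"tz":0,"yaw":0},
    {"tx":-0.06,"ty":0,"tz":0,"yaw":0},
    {"tx":-0.06,"ty":0,"tz":0,"yaw":0},
    {"tx":-0.06,"ty":0,"tz":0,"yaw":0},
    {"tx":-0.06,"ty":0,"tz":-0.2,"yaw":0},
    {"tx":0.06,"ty":0,"tz":0,"yaw":0},
    {"tx":0.06,"ty":0,"tz":0,"yaw":0},
    {"tx":0.06,"ty":0,"tz":0,"yaw":0},
    {"tx":0.06,"ty":0,"tz":0,"yaw":0},
    {"tx":0.06,"ty":0,"tz":0,"yaw":0},
    {"tx":0.06,"ty":0,"tz":0,"yaw":0},
    {"tx":0.08,"ty":0.016,"tz":0,"yaw":0},
    {"tx":0.08,"ty":0.016,"tz":0,"yaw":0},
    {"tx":0.08,"ty":0.016,"tz":0,"yaw":0},
    {"tx":0.08,"ty":0.016,"tz":0,"yaw":0},
    {"tx":0.08,"ty":0.016,"tz":0,"yaw":0},
    {"tx":0.08,"ty":0.016,"tz":0,"yaw":0},
    {"tx":0.08,"ty":0.016,"tz":0,"yaw":0},
    {"tx":0.08,"ty":0.016,"tz":0,"yaw":0}
  ]
}}

```text
clock: 23.55
position: [0.5731, 0.082, -0.0034]
tcp_rot: [0.537, 0.844, -0.0, 0.0]
force: [1.4, -3.9, 1.3]
width: 0.0851
gripper_force: 0.8
```

```bash
bash chk.sh .605 .14
```

```text
23.55 [ 0.5731  0.082  -0.0034] y ang 25.040948167859526 zaxis [ 1.e-04 -1.e-04 -1.e+00] F [ 1.4 -3.9  1.3] q [ 0.05  0.31  1.74 -0.    1.1  -0.38]
base [0.6049 0.1366] tilt deg [-0.96  3.51] 373
top [0.5915 0.1323 0.2466] 211
 slice 0.033 [0.6045 0.1386] 158
 slice 0.135 [0.6025 0.1451] 209
bottle in tool mm [35.6 51.9 -3.4]
```

Request:
{"name": "jog_arm", "arguments": {
  "plan": [
    {"tx":0.08,"ty":0.016,"tz":0,"yaw":0},
    {"tx":0.08,"ty":0.016,"tz":0,"yaw":0},
    {"tx":0.08,"ty":0.016,"tz":0,"yaw":0},
    {"tx":0.08,"ty":0.016,"tz":0,"yaw":0},
    {"tx":0.08,"ty":0.016,"tz":0,"yaw":0},
    {"tx":0.08,"ty":0.016,"tz":0,"yaw":0},
    {"tx":0.08,"ty":0.016,"tz":0,"yaw":0},
    {"tx":0.08,"ty":0.016,"tz":0,"yaw":0},
    {"tx":0.08,"ty":0.016,"tz":0,"yaw":0},
    {"tx":0.08,"ty":0.016,"tz":0,"yaw":0},
    {"tx":0.08,"ty":0.016,"tz":0,"yaw":0},
    {"tx":0.08,"ty":0.016,"tz":0,"yaw":0},
    {"tx":0.08,"ty":0.016,"tz":0,"yaw":0},
    {"tx":0.06,"ty":0.012,"tz":0,"yaw":0}
  ]
}}

```text
clock: 24.77
position: [0.5663, 0.1093, -0.0035]
tcp_rot: [0.537, 0.844, 0.0, -0.0]
force: [1.0, -4.3, 3.0]
width: 0.0854
gripper_force: 0.8
```

```bash
bash chk.sh .597 .166
python3 - <<'E'
from h import *
im,d=snapshot("side");cv2.imwrite("pics/s3.png",cv2.resize(im[120:260,180:330,::-1],None,fx=4,fy=4))
E
```

```text
24.7667 [ 0.5663  0.1093 -0.0035] y ang 25.039041536944175 zaxis [-0.  0. -1.] F [ 1.  -4.3  3. ] q [ 0.1   0.31  1.74  0.    1.09 -0.34]
base [0.5984 0.1826] tilt deg [-0.99 -3.96] 393
top [0.5843 0.1585 0.2468] 234
 slice 0.038 [0.5974 0.1814] 174
 slice 0.136 [0.5959 0.1725] 215
bottle in tool mm [52.6 60.  -3.5]
```

View pics/s3.png

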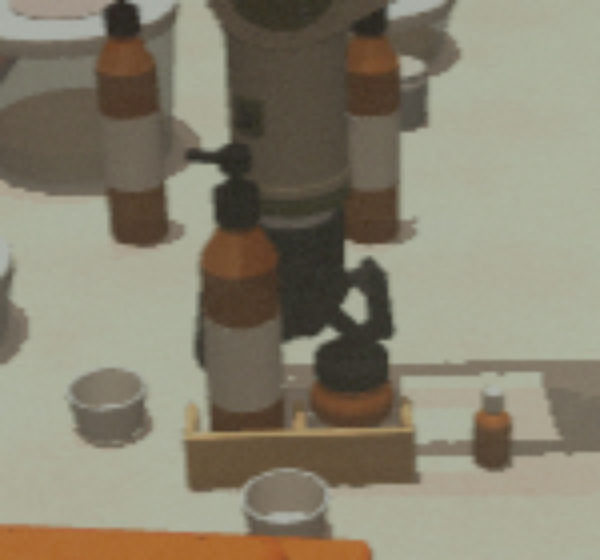

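The bottle at (242,330) is in the stall mouth between the partitions and still near upright. The jar and cups are untouched. I'll restrict the fit to above the rack wall and finish slowly.

Request:
{"name": "jog_arm", "arguments": {
  "plan": [
    {"tx":0.05,"ty":0.01,"tz":0,"yaw":0},
    {"tx":0.05,"ty":0.01,"tz":0,"yaw":0},
    {"tx":0.05,"ty":0.01,"tz":0,"yaw":0},
    {"tx":0.05,"ty":0.01,"tz":0,"yaw":0},
    {"tx":0.05,"ty":0.01,"tz":0,"yaw":0}
  ]
}}

```text
clock: 25.28
position: [0.5648, 0.1154, -0.0035]
tcp_rot: [0.537, 0.844, -0.0, -0.0]
force: [0.1, -3.8, 1.6]
width: 0.0855
gripper_force: 0.8
```

```bash
sed -i 's/>.012)&(V/>.06)\&(V/; s/(.015,.05),(.05,.16)/(.06,.1),(.11,.16)/' bt.py; bash chk.sh .597 .171
```

```text
25.2833 [ 0.5648  0.1154 -0.0035] y ang 25.037046953040583 zaxis [-1.e-04 -0.e+00 -1.e+00] F [ 0.1 -3.8  1.6] q [ 0.11  0.31  1.74 -0.    1.09 -0.32]
base [0.5931 0.1687] tilt deg [0.4  4.09] 197
top [0.5836 0.1653 0.2466] 237
 slice 0.143 [0.5942 0.179 ] 197
bottle in tool mm [36.1 48.1 -3.5]
```

Request:
{"name": "jog_arm", "arguments": {
  "plan": [
    {"tx":0.04,"ty":0.008,"tz":0,"yaw":0},
    {"tx":0.04,"ty":0.008,"tz":0,"yaw":0},
    {"tx":0.04,"ty":0.008,"tz":0,"yaw":0},
    {"tx":0.04,"ty":0.008,"tz":0,"yaw":0}
  ]
}}

```text
clock: 25.67
position: [0.5644, 0.1179, -0.0033]
tcp_rot: [0.537, 0.843, -0.001, 0.001]
force: [3.7, -15.6, 0.9]
width: 0.0855
gripper_force: 2.7
```

```bash
bash chk.sh .595 .174
```

```text
25.6667 [ 0.5644  0.1179 -0.0033] y ang 25.00535812512299 zaxis [ 9.e-04 -2.e-03 -1.e+00] F [  3.7 -15.6   0.9] q [ 0.12  0.3   1.74 -0.    1.09 -0.32]
base [0.5938 0.1693] tilt deg [-0.09  4.89] 204
top [0.5823 0.1681 0.2465] 234
 slice 0.143 [0.5937 0.1815] 204
bottle in tool mm [34.3 48.3 -3.4]
```

The force rose to 15.6 N, so the bottle has met the back wall. Backing off gently.

Request:
{"name": "jog_arm", "arguments": {
  "plan": [
    {"tx":-0.06,"ty":-0.01,"tz":0,"yaw":0},
    {"tx":-0.06,"ty":-0.01,"tz":0,"yaw":0},
    {"tx":-0.06,"ty":-0.01,"tz":0,"yaw":0},
    {"tx":-0.06,"ty":-0.01,"tz":0,"yaw":0},
    {"tx":-0.06,"ty":-0.01,"tz":0,"yaw":0},
    {"tx":-0.06,"ty":0,"tz":0,"yaw":0},
    {"tx":-0.2,"ty":0,"tz":0,"yaw":0},
    {"tx":-0.4,"ty":0,"tz":0,"yaw":0},
    {"tx":-0.6,"ty":0,"tz":0,"yaw":0},
    {"tx":-0.8,"ty":0,"tz":0,"yaw":0},
    {"tx":-0.8,"ty":0,"tz":0,"yaw":0},
    {"tx":0,"ty":0,"tz":0,"yaw":0}
  ]
}}

```text
clock: 26.72
position: [0.5984, 0.0429, -0.0029]
tcp_rot: [0.538, 0.843, -0.0, 0.001]
force: [-0.8, 0.2, 0.0]
width: 0.0852
gripper_force: 0.0
```

```bash
bash chk.sh .594 .17
python3 - <<'E'
from h import *
from scipy.optimize import least_squares
im,d=snapshot("top");np.savez("top2.npz",im=im,d=d);W=world("top",d)
cv2.imwrite("pics/t3.png",cv2.resize(im[140:240,150:270,::-1],None,fx=6,fy=6,interpolation=cv2.INTER_CUBIC))
m=(np.hypot(W[...,0]-.593,W[...,1]-.17)<.045)&(W[...,2]>.06)&(W[...,2]<.155);P=W[m]
if len(P)>20:print("top bottle",len(P),least_squares(lambda q:np.hypot(P[:,0]-q[0],P[:,1]-q[1])-.027,[.593,.17],loss="soft_l1",f_scale=.001).x)
E
```

```text
26.7167 [ 0.5984  0.0429 -0.0029] y ang 24.8992935412136 zaxis [ 0.0021 -0.0014 -1.    ] F [-0.8  0.2  0. ] q [-0.01  0.36  1.68 -0.    1.11 -0.45]
base [0.5948 0.1715] tilt deg [ 0.37 -0.04] 213
top [0.6021 0.1756 0.2419] 75
 slice 0.143 [0.5957 0.1714] 213
bottle in tool mm [116.5  50.9  -3.2]
top bottle 56 [0.59333832 0.17072243]
```

View pics/t3.png

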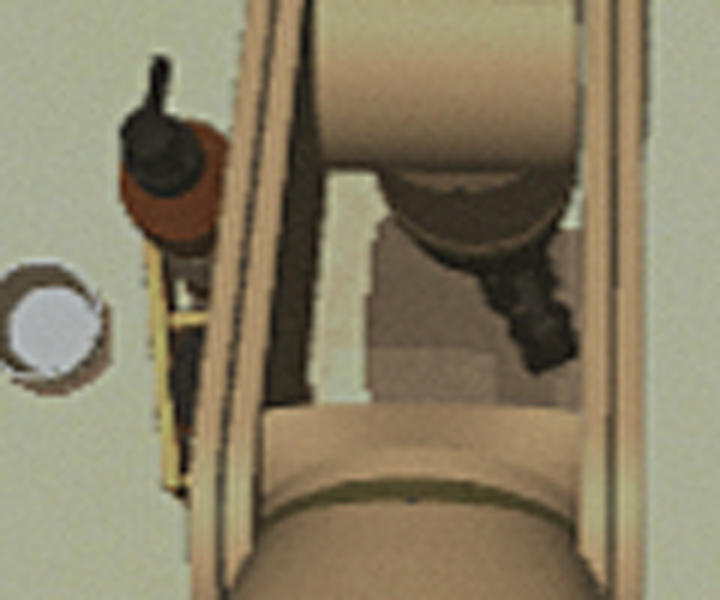

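The crop shows the bottle at (175,190) upright in the stall by the wall, with the hand well clear. Top-view fits put it 1–3 mm off the wall and on the stall's midline. One last check of the jar and cups, then I'll hand it in.

Run:
```python
from h import *
a=np.load("side.npz");im,d=snapshot("side");A=world("side",a["d"]);B=world("side",d)
for n,x,y,z0,z1 in(("jar",.521,.16,.055,.1),("cup_b",.694,.133,.01,.05),("cup_a",.552,.253,.01,.05),("vial",.417,.155,.02,.08)):
    c=[]
    for V in(A,B):
        m=(np.hypot(V[...,0]-x,V[...,1]-y)<.04)&(V[...,2]>z0)&(V[...,2]<z1);c.append(V[m].mean(0))
    print(n,np.round((c[1]-c[0])*1000,1))
print(manip.sense()["force"], manip.job_done())
```

```text
jar [0.1 0.2 0. ]
cup_b [ 0.3 -0.2  0.4]
cup_a [-0.2  0.4  0.2]
vial [ 0.1 -0.2 -0.3]
the job is handed in; nothing more can be done
[ 0.03821356 -0.30087052  0.06073058] None
```

The bottle stands upright in the empty stall with the hand clear, about 1–3 mm short of the back wall by camera; it leaned up to about 5° while pushed, the jar, both cups and vial stayed put (dish, tin and brush not re-measured), and the job is handed in, but no verdict was returned.

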